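# Shut the storage box and snap its two lever latches

### The job

Shut the storage box: push its wooden lid all the way down, and only then push the two lever latches, on the left and right sides of the box, over inward so that each snaps down across the lid. Only push: lift nothing, leave the box standing where it is, and do not disturb the mug, the sugar shaker or the teaspoon.

Things in the scene. Friction and masses are not known exactly. Their poses are not given: they have to be found in the camera images.
- box: loose white storage box on four small feet, about 2.2 kg in all; 140 mm deep (its x), 180 mm wide (its y). Origin: centre of its underside, on the worktop. Its x axis points from the front to the hinged rear, y to its left, z up; turned by up to 0.25 rad from the room. Its rim is 88 mm and the top of the shut lid 100 mm above the worktop
- lid (a joint): hinge of the flat light-wood lid (146 x 178 x 12 mm, no handle), rad: 0 is fully shut, grows as its front edge rises; starts 0.4 to 0.8 open. Hinge axis parallel to the box's y at box x = +74 mm, z = 90 mm. A stiff hinge (about 0.28 N m friction, no spring) holds the lid wherever it is left
- lid_edge (a point): middle of the front edge of the lid's upper face, 147 mm from the hinge axis; moves with the lid
- latch_left (a joint): over-centre lever latch on the box's left side, rad: 0 open (leans outward, 0.45 rad from upright), 0.45 upright, 1.5 shut (leans inward over the lid, 1.05 rad from upright). A spring (0.09 N m when open, 0.16 N m when shut, none at upright) pushes it away from upright to the end on its side, so once past upright it snaps over by itself
- latch_left_pivot (a point): pivot of the left latch, at box x = -10, y = +104, z = 98 mm; its axis is parallel to the box's x. The steel bracket round it, 34 mm long in x, reaches out to y = 112 mm and up to z = 104 mm
- latch_left_tip (a point): centre of the 16 mm ball at the end of the left latch's steel lever (9 mm round bar), 60 mm from its pivot; moves with the lever
- latch_right (a joint): the same latch, mirrored, on the box's right side, rad: 0 open (leans outward), 0.45 upright, 1.5 shut (leans inward over the lid); the same spring, which snaps it over once past upright
- latch_right_pivot (a point): pivot of the right latch, at box x = -10, y = -104, z = 98 mm; bracket mirrored
- latch_right_tip (a point): centre of the 16 mm ball at the end of the right latch's lever, 60 mm from its pivot; moves with the lever
- mug: loose blue-grey mug, 82 mm wide without its handle, 91 mm high, left of the box; origin at the centre of its underside; leave it alone
- shaker: loose sugar shaker, 70 mm wide, 127 mm high, right of the box; origin at the centre of its underside; leave it alone
- spoon: loose metal teaspoon, 130 mm long, lying in front of the box; origin at the middle of its underside; leave it alone

How it is judged:
By the outcome, as a careful person would: the job done as asked, in the order asked, and still so for the second after the job is handed in, with the robot touching nothing.
It also fails if it takes over 51 s, if anything falls off the work surface, if the arm or the gripper's body presses on something with over 40 N, if the wrist force passes 120 N, or if a joint passes its speed limit or range.

### The arm

A 7-joint arm with a two-finger parallel gripper is mounted at the origin on a cart in front of the work surface, level with it; the furniture and walls round the work are solid. World frame = base frame: x ahead of the robot, y to its left, z up, the work surface at z = 0. Lengths are in m, angles in rad, forces in N, time in s.
With the tool pointing down it reaches from about 0.4 to 0.85 m from the base axis. Payload 4.5 kg.
Tool frame: the origin (TCP) lies midway between the tips of the shut fingers; the grasp point (between the pads) lies 19 mm behind it; x points along the fingers, y is the direction in which the jaws open and shut, and the axes are right-handed (so a half turn about x gives the same grasp; the last joint's range is limited). The gripper opens to 88 mm and grips with 3 to 60 N. Pads are 18 mm wide; open, the fingers measure 123 mm over their backs; the gripper's body (75 mm by 187 mm) begins 45 mm behind the grasp point.
Start: joints at [-1.243, 0.689, -0.195, 1.565, 0.157, 0.902, -0.215], TCP at [0.181, 0.598, 0.215] pointing down, gripper open.
Joint ranges: [-3.01, 3.01], [-0.46, 2.08], [-1.47, 1.51], [0.13, 2.56], [-1, 4.14], [0.04, 2.09], [-2.66, 2.66]. Speed limits (rad/s): [2.57, 2.57, 3.14, 3.14, 3.14, 3.14, 3.14].

### API

Orientations are given as a unit quaternion [x, y, z, w].
In Python, from plant import r gives the robot as it stands.
- The arm moves only by the tool arm_command, never from a script. Its argument "plan" is a list of rows, each a list of 5 numbers: the finger opening in m, from 0 to 0.0881, then the shift along the tool's x, y, z in m, then the turn about the tool's x in rad. In form: [[grip, dx, dy, dz, roll], ...]. A call has 1 to 12 rows; each row shifts and turns the commanded pose from where the row before left it, along the tool's axes as they then stand; what a row does not reach is not made up. A row lasts 1/8 s, in which the tool goes at most 62.5 mm and 10.7 degrees, less where a joint would pass 70% of its speed; a pose out of reach is approached as far as the arm can. A call is refused whole if a number of a shift passes 0.0625 or a number of a turn 0.188, either way. A call with a gripper value outside its range is refused whole. The fingers move at their own pace and stop on an object; "force" is the grip in N (left out, the last holds). Time passes only in rows, so rows that do not move let the fingers close. It gives the time, the measured TCP pose, the force and the opening at its end, in the units of the state.
- r.get_state(): the state, without advancing time (a new reading comes with each control period).
- r.snapshot(name): name is "scene" or "top" or "wrist"; returns (picture, depth): 400x640x3 uint8, red, green, blue; 400x640 float32, m along the optical axis (not along the pixel's ray), 0 where there is no reading.
- r.calibration(name): a dict with "fx", "fy", "cx", "cy" (pixels), "eye" and "orientation" of the camera in the world; the wrist camera has in their place "mount" (4x4, takes a point from camera to tool coordinates, whose origin is the TCP and whose axes are the tool frame's). Camera axes: x right, y down, z forward; pixel columns grow to the right and rows downward; lengths in m; the calibration is good to about 2 mm. A picture is of the moment at which its call begins: read the wrist's pose just before it. calibration takes no time and is no camera call.
- r.finish_job(): hands the job in, once; it reports no verdict.
The state is a dict: "clock": time; "q": joint angles; "qd": joint speeds; "joint_torque": joint torques, N m; "tool_pos": TCP position; "eef_rot": TCP orientation; "contact_force": force on the tool from outside, world axes, zero at the start; "moment": the same for the moment, N m; "opening": opening from 0.0 (shut) to 1.0 (fully open).
Only numpy, scipy, OpenCV 4.12 (cv2) and the standard library are available. Lean on these libraries where they do the work, as an engineer would, in place of code of your own. Each camera call takes 0.05 s, during which the arm holds its last target.

## Working session

There is one attempt and no reset: what is moved stays moved. The work goes in short steps, Python scripts to look and compute and a tool call to move; the robot and the scene stay as the last step left them, time stands still between calls to the robot, and variables do not carry over. Pictures are saved under pics/ and viewed, and the job is handed in when it is done.

Besides the shell and the picture viewer there is one more tool, called after "Emit:" as name(argument=value, ...), one argument or row to a line, values as JSON. arm_command: Moves the arm, as the interface text tells. Its arguments: {"type":"object","properties":{"plan":{"type":"array","items":{"type":"array","items":{"type":"number"}}},"force":{"type":"number"}},"required":["plan"]}

```bash
mkdir -p pics; ls; cat > h.py <<'E'
import numpy as np, cv2
from scipy.spatial.transform import Rotation as R
from plant import r
def cam(n,st=None):
    c=r.calibration(n)
    K=(c['fx'],c['fy'],c['cx'],c['cy'])
    if 'mount' in c:
        M=np.array(c['mount']); st=st or r.get_state()
        Rt=R.from_quat(st['eef_rot']).as_matrix()
        return K,Rt@M[:3,:3],Rt@M[:3,3]+np.array(st['tool_pos'])
    o=np.array(c['orientation'])
    Rm=o if o.shape==(3,3) else R.from_quat(o).as_matrix()
    return K,Rm,np.array(c['eye'])
def pts(n,d,st=None):
    (fx,fy,cx,cy),Rm,e=cam(n,st)
    v,u=np.mgrid[:d.shape[0],:d.shape[1]]
    P=np.stack([(u-cx)/fx*d,(v-cy)/fy*d,d],-1)
    return P@Rm.T+e
def save(name,p): cv2.imwrite('pics/'+name+'.png',cv2.cvtColor(p,cv2.COLOR_RGB2BGR))
E
python3 - <<'E'
from h import *
print(r.get_state())
for n in('scene','top'):
    p,d=r.snapshot(n); save(n+'0',p); np.savez(n+'0.npz',p=p,d=d); print(n,r.calibration(n))
E
```

```text
pics
{'clock': 0.0, 'q': array([-1.2432404 ,  0.68999446, -0.19451652,  1.56629729,  0.15733582,
        0.90246728, -0.21510983]), 'qd': array([-1.08515140e-03, -9.35282063e-04,  5.03106464e-04, -1.29329453e-03,
        2.92376630e-04,  1.02182639e-03,  2.54765247e-05]), 'joint_torque': array([ 3.98456796e-04, -5.27567983e+01, -1.26674116e+00, -1.53424841e+01,
       -5.26432658e-02,  6.65114494e-03,  1.53567394e-04]), 'tool_pos': array([0.18083782, 0.59759727, 0.21421604]), 'eef_rot': array([ 0.10282786,  0.69953757, -0.10407777,  0.69945796]), 'contact_force': array([0.23008472, 0.24319824, 1.32456394]), 'moment': array([ 0.00065102,  0.02627906, -0.00083262]), 'opening': 1.0036001075478982}
scene {'fx': 411.83448990191204, 'fy': 411.83448990191204, 'cx': 318.0194501838009, 'cy': 197.45967242589316, 'eye': array([ 0.04778042, -0.56487088,  0.78897838]), 'orientation': array([ 0.8692891 , -0.27859634,  0.1306147 , -0.3868596 ])}
top {'fx': 417.9924861430794, 'fy': 417.9924861430794, 'cx': 314.5255171272375, 'cy': 198.52030030726118, 'eye': array([0.39414555, 0.0469315 , 1.16611833]), 'orientation': array([-0.69562151,  0.71660093, -0.03227958,  0.03939351])}
```

View pics/scene0.png

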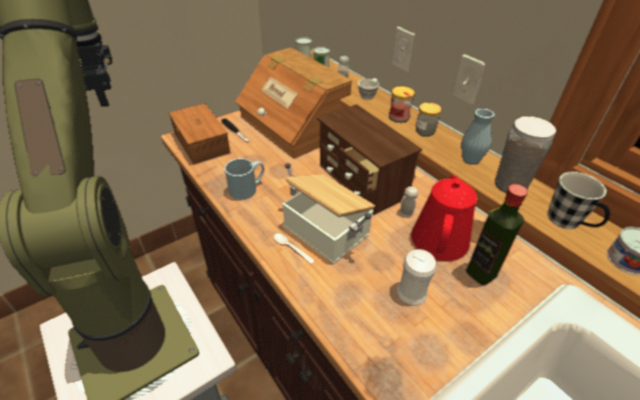

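View pics/top0.png

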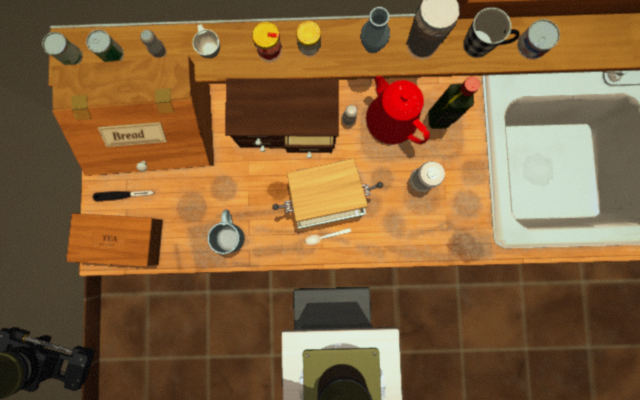

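The scene view shows the box, open lid and objects in the middle of the worktop. In the top view the box is at about (328,195), with latch balls near (277,207) on the left and (376,186) on the right. The mug is at (225,238), the shaker at (427,178) and the spoon at (328,237).

```bash
python3 - <<'E'
from h import *
z=np.load('top0.npz');p,d=z['p'],z['d'];P=pts('top',d);
save('topz',cv2.resize(p[140:260,250:450],None,fx=4,fy=4,interpolation=cv2.INTER_CUBIC))
z2=np.load('scene0.npz');p2=z2['p'];P2=pts('scene',z2['d'])
save('scenez',cv2.resize(p2[150:300,250:450],None,fx=4,fy=4,interpolation=cv2.INTER_CUBIC))
# wooden lid points: in region, z>.09
for nm,PP,im in(('top',P,p),('scene',P2,p2)):
    m=(PP[...,2]>.092)&(PP[...,2]<.25)&(abs(PP[...,0]-.42)<.12)&(abs(PP[...,1]-.02)<.14)
    hsv=cv2.cvtColor(im,cv2.COLOR_RGB2HSV)
    wood=m&(hsv[...,1]>90)&(hsv[...,2]>110)
    Q=PP[wood];print(nm,wood.sum())
    if len(Q)>50:
        c=np.median(Q,0)
        for i in range(4):
            A=np.c_[Q[:,:2],np.ones(len(Q))];co=np.linalg.lstsq(A,Q[:,2],rcond=None)[0];res=Q[:,2]-A@co
            Q=Q[abs(res)<.006]
        n=np.r_[-co[:2],1];n/=np.linalg.norm(n);print('normal',n,'tilt',np.arccos(n[2]),'yaw',np.arctan2(-n[1],-n[0]),len(Q),res.std())
        print(Q.min(0),Q.max(0))
        mm=np.zeros(wood.shape,np.uint8);mm[wood]=1
        if nm=='top':
            cs,_=cv2.findContours(mm,0,1);cc=max(cs,key=cv2.contourArea)
            rr=cv2.boxPoints(cv2.minAreaRect(cc));print(rr,[P[int(v),int(u)] for u,v in rr])
    dk=m&(hsv[...,1]<90)&(hsv[...,2]<120)&(PP[...,2]>.1)
    nn,l,s,cen=cv2.connectedComponentsWithStats(dk.astype(np.uint8))
    for i in range(1,nn): 
        if s[i,4]>4: print('dark',s[i],cen[i],np.median(PP[l==i],0))
print('table z',np.median(P[225:250,380:400,2]),np.median(P2[260:280,330:340,2]))
E
```

```text
top 2402
normal [0.42377531 0.07664813 0.90251845] tilt 0.445214183352904 yaw -2.96265739826828 2297 0.0019024919723807905
[ 0.44375882 -0.09689509  0.11270215] [0.53998725 0.14651371 0.16644955]
[[286.9231  184.6154 ]
 [360.38464 169.92311]
 [367.88464 207.42311]
 [294.4231  222.1154 ]] [array([0.55638292, 0.13599962, 0.00078658]), array([ 0.59256313, -0.0736115 ,  0.00111564]), array([ 0.48438918, -0.08845214,  0.0042276 ]), array([0.44886402, 0.11608019, 0.00045209])]
dark [368 183  14   7  34] [376.05882353 185.76470588] [ 0.52490505 -0.09757714  0.15365109]
dark [273 205  13   4  28] [278.42857143 206.42857143] [0.48151581 0.14593995 0.154312  ]
scene 1316
normal [0.40811278 0.07180699 0.91010313] tilt 0.427263448716911 yaw -2.967426452314412 1169 0.0017261190687691628
[ 0.44187935 -0.0718876   0.11581176] [0.53991737 0.14603908 0.16449357]
dark [286 164   4   5  15] [287.53333333 165.66666667] [0.47698917 0.1479885  0.15480826]
dark [358 213  13  16  68] [364.04411765 219.67647059] [ 0.52067097 -0.10044499  0.14176151]
table z -0.00043088645576772056 -0.00020166807956378818
```

```bash
python3 - <<'E'
from h import *
print(cam('wrist'),r.calibration('wrist'))
E
```

```text
((283.63425344044174, 283.63425344044174, 317.717852829763, 199.00685080571466), array([[ 2.89165357e-01,  9.22709028e-01,  2.54934199e-01],
       [ 9.57278967e-01, -2.78552157e-01, -7.76252213e-02],
       [-6.13021449e-04,  2.66489671e-01, -9.63837579e-01]]), array([0.11533215, 0.6177888 , 0.38350387])) {'fx': 283.63425344044174, 'fy': 283.63425344044174, 'cx': 317.717852829763, 'cy': 199.00685080571466, 'mount': array([[-1.02933062e-03, -2.66331381e-01,  9.63880976e-01,
        -1.69224462e-01],
       [ 9.99999405e-01,  7.44728165e-05,  1.08847926e-03,
         4.51973892e-05],
       [-3.61679117e-04,  9.63881523e-01,  2.66331146e-01,
        -6.85574544e-02],
       [ 0.00000000e+00,  0.00000000e+00,  0.00000000e+00,
         1.00000000e+00]])}
```

View pics/topz.png

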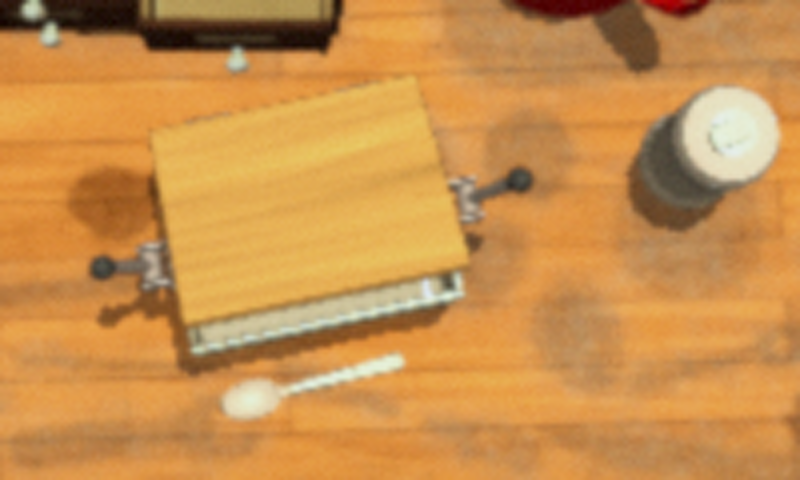

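View pics/scenez.png

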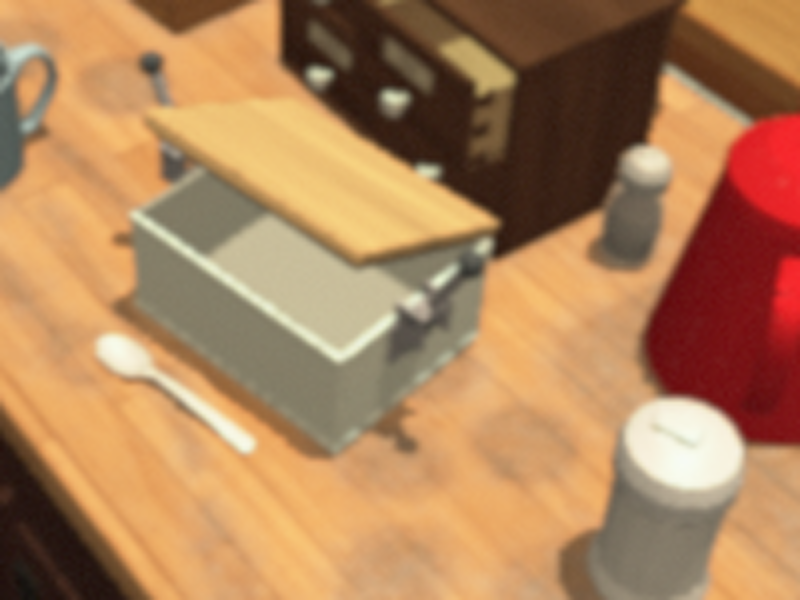

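```bash
cat >> h.py <<'E'
def ray(n,u,v,z):
    (fx,fy,cx,cy),Rm,e=cam(n)
    dv=Rm@np.array([(u-cx)/fx,(v-cy)/fy,1]);return e+dv*(z-e[2])/dv[2]
E
python3 - <<'E'
from h import *
L=ray('top',275.5,207,.152);Rr=ray('top',379.5,185.25,.152)
print(L,Rr,np.linalg.norm(L-Rr))
L2=ray('scene',250+151/4,150+63/4,.152);R2=ray('scene',250+473/4,150+263/4,.152)
print(L2,R2,np.linalg.norm(L2-R2))
for a,b in((L,Rr),(L2,R2)):
    dv=a-b;yaw=np.arctan2(-dv[0],dv[1]);m=(a+b)/2
    ex=np.array([np.cos(yaw),np.sin(yaw),0]);print('yaw',yaw,'box origin',m+.01*ex)
# front rim bottom-right corner & rim front-left corner from top
print('rim FL',ray('top',250+190/4,140+350/4,.088),'FR',ray('top',250+463/4,140+293/4,.088))
st=r.get_state();M=R.from_quat(st['eef_rot']).as_matrix();print(M)
z=np.load('top0.npz');P=pts('top',z['d'])
for nm,(u,v) in dict(cab=(282,95),cabfront=(282,130),shaker=(429,174),shl=(412,180),mug=(225,238),spoon1=(305,240),spoon2=(350,231),pepper=(351,112),kettle=(403,95)).items(): print(nm,P[v,u])
m=(P[...,2]>.1)&(P[...,0]>.5)&(P[...,0]<.75)&(abs(P[...,1]-.13)<.1)&(P[...,2]>.165);print('cab',P[m].min(0),P[m].max(0))
E
```

```text
[0.47960307 0.1512907  0.152     ] [ 0.52523588 -0.10393265  0.152     ] 0.25927072913487664
[0.47858587 0.15023154 0.152     ] [ 0.52624141 -0.10493541  0.152     ] 0.2595789321198048
yaw 0.1769260850994525 box origin [0.51226337 0.02543907 0.152     ]
yaw 0.18463511435862254 box origin [0.51224367 0.02448395 0.152     ]
rim FL [0.43033185 0.1022117  0.088     ] FR [ 0.46181887 -0.0747963   0.088     ]
[[-3.17792648e-04  2.89511392e-01  9.57174515e-01]
 [-1.61964972e-03  9.57173159e-01 -2.89511519e-01]
 [-9.99998638e-01 -1.64229207e-03  1.64724451e-04]]
cab [0.75163567 0.12749346 0.17625444]
cabfront [0.66512152 0.12963079 0.17290269]
shaker [ 0.55389094 -0.23413263  0.12165195]
shl [ 0.55432326 -0.21403664  0.01880775]
mug [0.40998032 0.30790792 0.00642826]
spoon1 [0.39799953 0.08641523 0.0100905 ]
spoon2 [ 0.41916145 -0.03860254  0.00513593]
pepper [ 0.73139968 -0.04706592  0.086927  ]
kettle [ 0.73313417 -0.16201299  0.20099599]
cab [0.62223471 0.03001897 0.16510571] [0.74994317 0.22992025 0.1810027 ]
```

Emit:
arm_command(
  plan=[
    [0, 0, 0, 0, -0.158],
    [0, 0, 0, 0, -0.158],
    [0, 0, 0, 0, -0.158],
    [0, 0, -0.04, 0.012, 0],
    [0, 0, -0.04, 0.012, 0],
    [0, 0, -0.04, 0.012, 0],
    [0, 0, -0.04, 0.012, 0],
    [0, 0, -0.04, 0.012, 0],
    [0, 0, -0.04, 0.012, 0],
    [0, 0, -0.04, 0.012, 0],
    [0, 0, -0.04, 0.012, 0],
    [0, 0, -0.04, 0.012, 0],
  ],
  force=20,
)

```text
clock: 1.6
tool_pos: [0.3522, 0.2621, 0.2149]
eef_rot: [-0.064, 0.704, 0.064, 0.704]
contact_force: [1.0, 0.7, 0.1]
opening: 0.007
```

```bash
cat > go.py <<'E'
from h import *
import sys
O=np.array([.512,.025]);Y=.18
def boxc(p):
    d=np.array(p)[:2]-O;return np.array([np.cos(Y)*d[0]+np.sin(Y)*d[1],-np.sin(Y)*d[0]+np.cos(Y)*d[1],p[2]])
st=r.get_state();M=R.from_quat(st['eef_rot']).as_matrix()
print('t',st['clock'],'box mm',boxc(st['tool_pos'])*1e3,'yaw',np.arctan2(M[1,2],M[0,2]),'F',st['contact_force'],'open',st['opening'])
if len(sys.argv)>3:
    t=np.array([float(x) for x in sys.argv[1:4]])/1e3
    w=np.r_[O+[np.cos(Y)*t[0]-np.sin(Y)*t[1],np.sin(Y)*t[0]+np.cos(Y)*t[1]],t[2]]
    print('tool delta mm',M.T@(w-st['tool_pos'])*1e3)
E
python3 go.py -35 0 200
```

```text
t 1.6 box mm [-114.78430224  261.84670231  214.88721238] yaw 0.18026493548086436 F [0.95822027 0.68112913 0.10421661] open 0.006585666750472575
tool delta mm [  14.90952    -261.86572468   79.71767645]
```

Emit:
arm_command(
  plan=[
    [0, 0, -0.04, 0.012, 0],
    [0, 0, -0.04, 0.012, 0],
    [0, 0, -0.04, 0.012, 0],
    [0, 0, -0.04, 0.012, 0],
    [0, 0, -0.04, 0.012, 0],
    [0, 0, -0.04, 0.012, 0],
    [0, 0.015, -0.022, 0.008, 0],
    [0, 0.015, 0, 0, 0],
    [0, 0, 0, 0, 0],
  ],
)

```text
clock: 2.72
tool_pos: [0.476, 0.0205, 0.1834]
eef_rot: [-0.064, 0.706, 0.064, 0.703]
contact_force: [-0.3, -0.6, -0.1]
opening: 0.006
```

```bash
python3 go.py -35 0 100; python3 - <<'E'
from h import *
p,d=r.snapshot('scene'); save('s1',p[100:320,180:500].repeat(2,0).repeat(2,1))
E
```

```text
t 2.725 box mm [-36.19263767   1.98181714 183.38922487] yaw 0.1811932356724673 F [-0.33604145 -0.5644199  -0.12610308] open 0.006355963832326992
tool delta mm [83.38227153 -2.0636609   1.50030217]
```

View pics/s1.png

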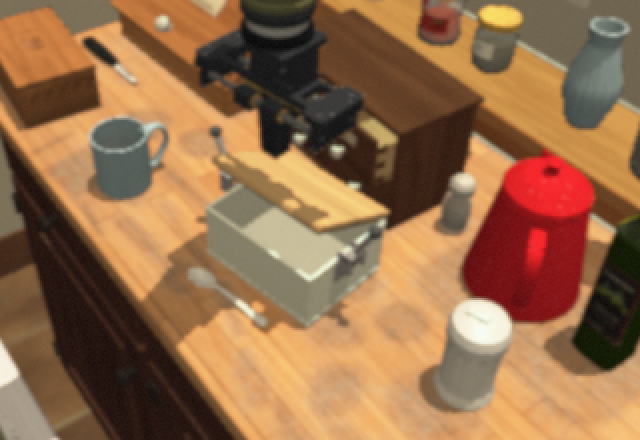

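The closed fingers hang above the middle of the lid, near picture (275,135). Everything else looks untouched. I'll push the lid down.

Emit:
arm_command(
  plan=[
    [0, 0.01, -0.002, 0, 0],
    [0, 0.008, 0, 0, 0],
    [0, 0.007, 0, 0, 0],
    [0, 0.007, 0, 0, 0],
    [0, 0.007, 0, 0, 0],
    [0, 0.007, 0, 0, 0],
    [0, 0.007, 0, 0, 0],
    [0, 0.007, 0, 0, 0],
    [0, 0.007, 0, 0, 0],
    [0, 0.005, 0, 0, 0],
    [0, 0.003, 0, 0, 0],
    [0, 0, 0, 0, 0],
  ],
)

```text
clock: 4.28
tool_pos: [0.4778, 0.0181, 0.1098]
eef_rot: [-0.064, 0.704, 0.064, 0.704]
contact_force: [-0.7, 0.1, 1.0]
opening: 0.004
```

```bash
python3 go.py -35 0 100
```

```text
t 4.275 box mm [-34.87459676  -0.66165895 109.83035258] yaw 0.1803258593448024 F [-0.65829337  0.06449137  1.00492835] open 0.0036388503836977623
tool delta mm [ 9.83042139  0.66077759 -0.12465438]
```

Emit:
arm_command(
  plan=[
    [0, 0.004, 0, 0, 0],
    [0, 0.003, 0, 0, 0],
    [0, 0.002, 0, 0, 0],
    [0, 0.002, 0, 0, 0],
    [0, 0, 0, 0, 0],
    [0, 0, 0, 0, 0],
  ],
)

```text
clock: 5.03
tool_pos: [0.4779, 0.0181, 0.099]
eef_rot: [-0.064, 0.704, 0.064, 0.704]
contact_force: [-0.1, 0.9, 0.5]
opening: 0.004
```

```bash
python3 go.py -35 0 100
```

```text
t 5.025 box mm [-34.79809611  -0.68332354  98.98243183] yaw 0.18017824385894676 F [-0.13756125  0.94525604  0.51913197] open 0.003941059927039671
tool delta mm [-1.01749409  0.68353258 -0.20156936]
```

Emit:
arm_command(
  plan=[
    [0, 0.002, 0, 0, 0],
    [0, 0.002, 0, 0, 0],
    [0, 0, 0, 0, 0],
  ],
)

```text
clock: 5.4
tool_pos: [0.4777, 0.018, 0.0948]
eef_rot: [-0.064, 0.704, 0.064, 0.704]
contact_force: [0.4, -0.1, -0.4]
opening: 0.005
```

```bash
python3 go.py -35 0 100;python3 - <<'E'
from h import *
p,d=r.snapshot('scene'); save('s2',p[150:280,230:430].repeat(4,0).repeat(4,1))
E
```

```text
t 5.4 box mm [-34.98532165  -0.72373414  94.83697557] yaw 0.18025884796242378 F [ 0.38522545 -0.07409549 -0.3508423 ] open 0.004769768201890605
tool delta mm [-5.16299427  0.72392879 -0.01565563]
```

View pics/s2.png

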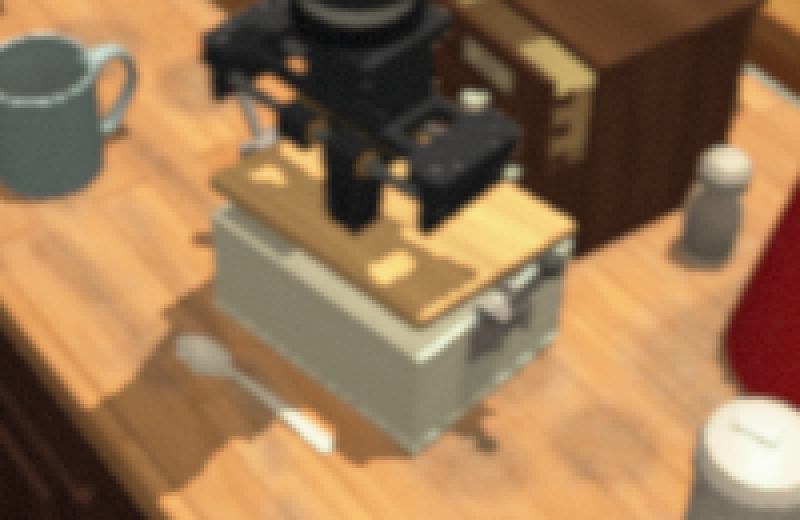

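```bash
cat > lid.py <<'E'
from h import *
import sys
exec(open('go.py').read().split('st=r.get')[0])
for nm in sys.argv[1:]:
    p,d=r.snapshot(nm);PP=pts(nm,d)
    d2=PP[...,:2]-O
    bx=np.cos(Y)*d2[...,0]+np.sin(Y)*d2[...,1];by=-np.sin(Y)*d2[...,0]+np.cos(Y)*d2[...,1]
    hsv=cv2.cvtColor(p,cv2.COLOR_RGB2HSV)
    m=(abs(bx)<.085)&(abs(by)<.083)&(PP[...,2]>.085)&(PP[...,2]<.17)&(hsv[...,1]>80)
    Q=np.c_[bx[m],by[m],PP[...,2][m]]
    for i in range(4):
        A=np.c_[Q[:,:2],np.ones(len(Q))];co=np.linalg.lstsq(A,Q[:,2],rcond=None)[0];res=Q[:,2]-A@co;Q=Q[abs(res)<.005]
    print(nm,len(Q),'angle',-np.arctan(co[0]),'roll',co[1],'z at hinge,-35,front',[(co@[x,0,1])*1e3 for x in(.074,-.035,-.07)], 'rms',res.std())
E
python3 lid.py scene top; python3 - <<'E'
from h import *
p,d=r.snapshot('wrist'); save('w1',p); p,d=r.snapshot('top'); save('t1',p[100:260,220:440].repeat(3,0).repeat(3,1))
E
```

```text
scene 1487 angle 0.14408162977481476 roll 0.0019436757052513076 z at hinge,-35,front [np.float64(100.20430547758522), np.float64(116.01878854741356), np.float64(121.09683356983551)] rms 0.0012910237211610593
top 758 angle 0.14912090185008295 roll 0.00471214303837611 z at hinge,-35,front [np.float64(100.07863394791943), np.float64(116.45437526763602), np.float64(121.71264082901291)] rms 0.0018846900926454842
```

View pics/w1.png

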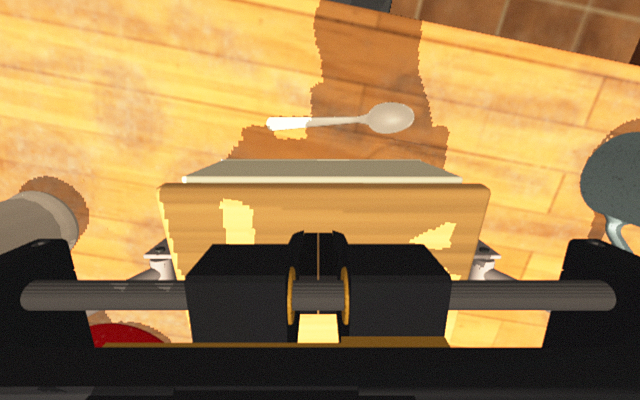

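View pics/t1.png

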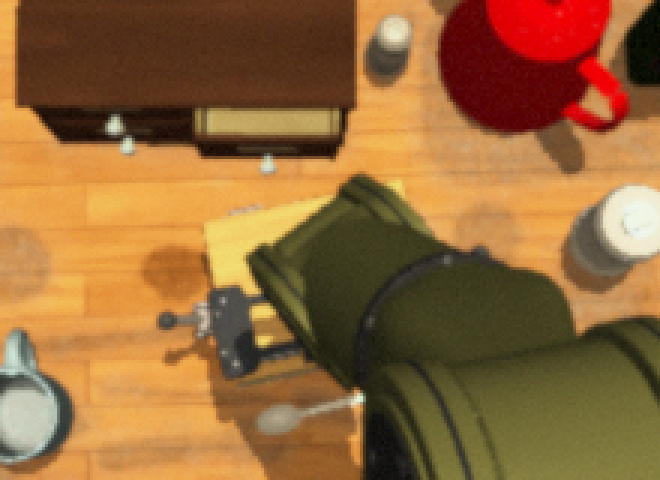

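```bash
python3 - <<'E'
from h import *
p,d=r.snapshot('scene');P=pts('scene',d);st=r.get_state()
(fx,fy,cx,cy),Rm,e=cam('scene')
for dz in (0,.02,.06):
    c=Rm.T@(np.array(st['tool_pos'])+[0,0,dz]-e);print(dz,c[0]/c[2]*fx+cx,c[1]/c[2]*fy+cy)
for u,v in((316,195),(316,200),(316,204),(317,206),(317,208),(317,210),(317,213)):print(u,v,P[v,u],p[v,u])
q=p[170:225,285:355].repeat(10,0).repeat(10,1);save('s3',q)
print(st['tool_pos'],st['q'])
E
```

```text
0 317.7598752072143 211.60097375563453
0.02 317.85236318920454 205.58568662092364
0.06 318.04502428129575 193.05528252216985
316 195 [0.47030755 0.01574503 0.1544847 ] [23 23 24]
316 200 [0.47062139 0.01595588 0.1384707 ] [21 20 21]
316 204 [0.46944462 0.01416019 0.12764139] [24 22 22]
317 206 [0.47011186 0.01096013 0.12325281] [46 37 29]
317 208 [0.47005985 0.01078054 0.11691083] [130 101  63]
317 210 [0.46556619 0.00454634 0.11765182] [171 132  82]
317 213 [ 0.45799575 -0.0059332   0.12027152] [168 130  79]
[0.47786736 0.01809545 0.09501082] [ 0.02338493  0.71982491 -0.25307011  2.10418972  0.47242997  0.37093132
  1.13790648]
```

View pics/s3.png

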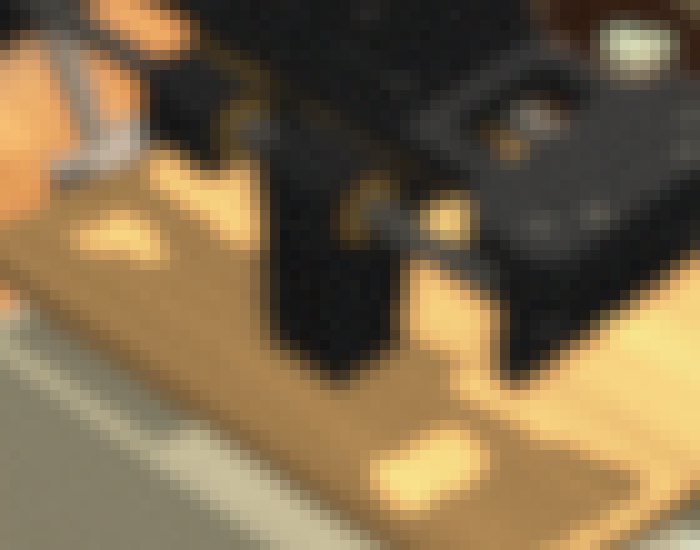

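The fingertip touches the lid at z≈0.117 although the reported TCP is 0.095, so the physical tip sits about 20 mm above the TCP. The lid is at about 0.147 rad. I'll keep pressing and watch the force.

Emit:
arm_command(
  plan=[
    [0, 0.004, 0, 0, 0],
    [0, 0.004, 0, 0, 0],
    [0, 0.002, 0, 0, 0],
    [0, 0.001, 0, 0, 0],
    [0, 0.001, 0, 0, 0],
    [0, 0, 0, 0, 0],
  ],
)

```text
clock: 6.45
tool_pos: [0.478, 0.0182, 0.083]
eef_rot: [-0.064, 0.704, 0.064, 0.704]
contact_force: [0.3, 0.7, 0.8]
opening: 0.004
```

```bash
python3 go.py; python3 lid.py scene
```

```text
t 6.45 box mm [-34.65830176  -0.65010633  82.97607915] yaw 0.18028040115308985 F [0.29748715 0.68955554 0.77430904] open 0.0038974969895091095
scene 1543 angle 0.04802413454150711 roll 0.002111062922579829 z at hinge,-35,front [np.float64(99.93683352683273), np.float64(105.17549214789628), np.float64(106.85763023722859)] rms 0.0013644875914590603
```

Emit:
arm_command(
  plan=[
    [0, 0.003, 0, 0, 0],
    [0, 0.002, 0, 0, 0],
    [0, 0.001, 0, 0, 0],
    [0, 0, 0, 0, 0],
  ],
)

```text
clock: 7.0
tool_pos: [0.4779, 0.0181, 0.0769]
eef_rot: [-0.064, 0.704, 0.064, 0.704]
contact_force: [-0.8, 0.2, 0.4]
opening: 0.002
```

```bash
python3 go.py; python3 lid.py scene
```

```text
t 7.0 box mm [-34.74125169  -0.66049907  76.89896946] yaw 0.1802675720691798 F [-0.75259983  0.17102061  0.38455227] open 0.002194886685388879
scene 1472 angle -0.003382805034445034 roll 0.004639622544021629 z at hinge,-35,front [np.float64(100.07921498320326), np.float64(99.71048782795393), np.float64(99.59208920012156)] rms 0.0013001995043207158
```

Nearly at or on the stop. I'll press a bit more until the force rises.

Emit:
arm_command(
  plan=[
    [0, 0.001, 0, 0, 0],
    [0, 0.001, 0, 0, 0],
    [0, 0.001, 0, 0, 0],
    [0, 0, 0, 0, 0],
  ],
)

```text
clock: 7.55
tool_pos: [0.4781, 0.0181, 0.0764]
eef_rot: [-0.064, 0.703, 0.063, 0.705]
contact_force: [-4.9, 0.4, 28.8]
opening: 0.003
```

```bash
python3 go.py; python3 lid.py scene
```

```text
t 7.55 box mm [-34.55301623  -0.74168329  76.42161111] yaw 0.18049112200759182 F [-4.86319214  0.38078593 28.8433476 ] open 0.00312206502292408
scene 1444 angle -0.006936094266271985 roll 0.006109778796607956 z at hinge,-35,front [np.float64(100.26327403305135), np.float64(99.507227633675), np.float64(99.26446044121471)] rms 0.0012932672576820843
```

Emit:
arm_command(
  plan=[
    [0, -0.01, 0, 0, 0],
    [0, -0.03, 0, 0, 0],
    [0, -0.04, 0, 0, 0],
    [0, -0.04, 0.01, 0.005, 0],
    [0, 0, 0.03, 0.005, 0],
    [0, 0, 0.04, 0.005, 0],
    [0, 0, 0.04, 0.005, 0],
    [0, 0, 0.03, 0.005, 0],
    [0, 0, 0.02, 0, 0],
    [0, 0, 0, 0, 0],
  ],
)

```text
clock: 8.85
tool_pos: [0.4715, 0.1915, 0.1941]
eef_rot: [-0.064, 0.704, 0.065, 0.704]
contact_force: [-1.3, -1.1, -0.4]
opening: 0.002
```

```bash
python3 go.py -10 170 115; python3 lid.py scene top;python3 - <<'E'
from h import *
p,d=r.snapshot('scene'); save('s4',p[120:280,220:440].repeat(3,0).repeat(3,1))
E
```

```text
t 8.85 box mm [-10.07207575 171.02384856 194.0566856 ] yaw 0.18343253431773937 F [-1.26317448 -1.05595127 -0.40578293] open 0.002066707367598744
tool delta mm [ 7.90555431e+01 -1.10940496e+00  5.76651769e-02]
scene 2740 angle -0.003716685695525392 roll -0.0007193927176714215 z at hinge,-35,front [np.float64(99.79859421049554), np.float64(99.39347360426962), np.float64(99.2633890059402)] rms 0.0013301764078778343
top 3570 angle -0.00138222263400852 roll 7.183001607440065e-05 z at hinge,-35,front [np.float64(99.70866495740003), np.float64(99.5580025943443), np.float64(99.50962477134476)] rms 0.0018986362382200429
```

View pics/s4.png

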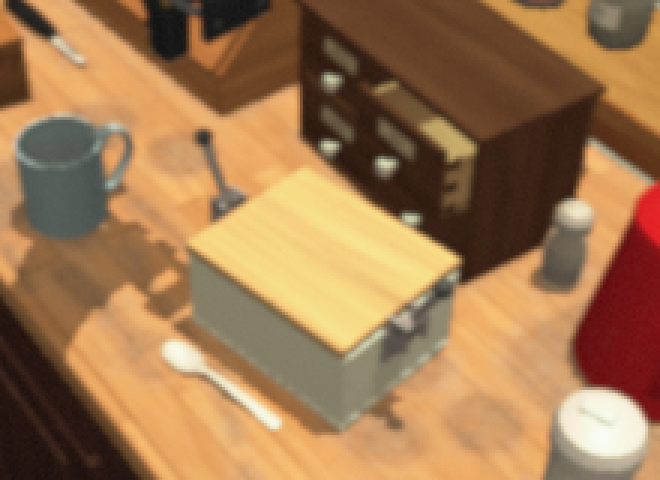

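Lid is shut (angle ≈0 in two views); the left latch ball is at picture (203,138) and still open. Next I lower outside it and sweep inward.

Emit:
arm_command(
  plan=[
    [0, 0.02, 0, 0, 0],
    [0, 0.03, 0, 0, 0],
    [0, 0.02, 0, 0, 0],
    [0, 0.009, 0, 0, 0],
    [0, 0, -0.008, 0, 0],
    [0, 0, -0.008, 0, 0],
    [0, 0, -0.008, 0, 0],
    [0, 0, -0.008, 0, 0],
    [0, 0, -0.006, 0, 0],
    [0, 0, -0.006, 0, 0],
    [0, 0, -0.004, 0, 0],
    [0, 0, 0, 0, 0],
  ],
)

```text
clock: 10.5
tool_pos: [0.4804, 0.142, 0.1149]
eef_rot: [-0.064, 0.704, 0.063, 0.704]
contact_force: [-0.1, 0.5, 0.7]
opening: 0.009
```

```bash
python3 go.py -10 115 115;python3 - <<'E'
from h import *
p,d=r.snapshot('scene'); save('s5',p[120:280,220:440].repeat(3,0).repeat(3,1))
E
```

```text
t 10.5 box mm [-10.1006802  120.75010539 114.87485678] yaw 0.17955526010213785 F [-0.05711387  0.46586811  0.68410122] open 0.0087219339088515
tool delta mm [-0.12326641 -5.7501016   0.10318114]
```

View pics/s5.png

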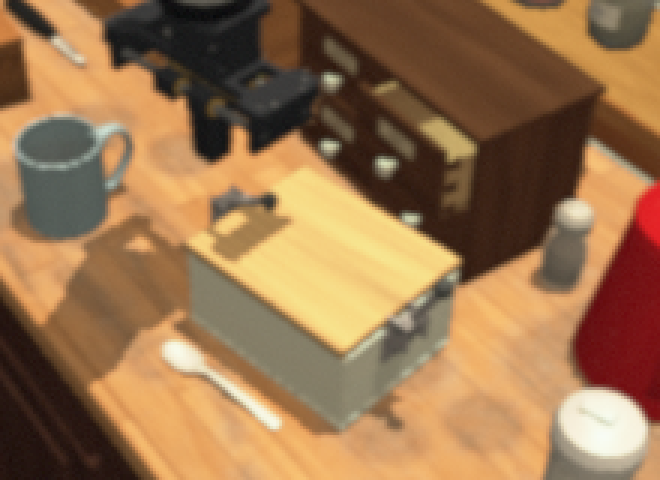

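Left latch has snapped over: its ball now lies at picture (268,200) above the lid. Now the right side.

Emit:
arm_command(
  plan=[
    [0, -0.02, 0.01, 0, 0],
    [0, -0.04, 0, 0, 0],
    [0, -0.03, 0, 0, 0],
    [0, 0, -0.03, 0, 0],
    [0, 0, -0.04, 0, 0],
    [0, 0, -0.04, 0, 0],
    [0, 0, -0.04, 0, 0],
    [0, 0, -0.04, 0, 0],
    [0, 0, -0.04, 0, 0],
    [0, 0, -0.04, 0, 0],
    [0, 0, -0.03, 0, 0],
    [0, 0, 0, 0, 0],
  ],
)

```text
clock: 12.05
tool_pos: [0.5323, -0.1454, 0.2046]
eef_rot: [-0.062, 0.705, 0.062, 0.704]
contact_force: [0.6, 0.5, -0.9]
opening: 0.008
```

```bash
python3 go.py -10 -168 115;python3 - <<'E'
from h import *
p,d=r.snapshot('scene'); save('s6',p[120:320,220:460].repeat(3,0).repeat(3,1))
E
```

```text
t 12.05 box mm [ -10.54403053 -171.24587322  204.55299537] yaw 0.17560695874851237 F [ 0.63936405  0.53075438 -0.88998294] open 0.007926456297122868
tool delta mm [89.54960725  3.33060342  0.58784708]
```

View pics/s6.png

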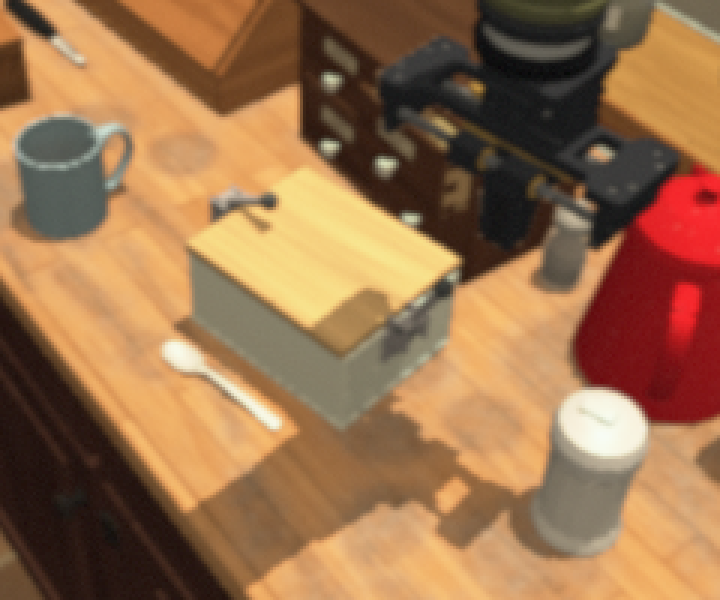

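Gripper is above and outside the right latch ball (picture 440,288), clear of the shaker and the kettle.

Emit:
arm_command(
  plan=[
    [0, 0.025, 0.003, 0, 0],
    [0, 0.03, 0, 0, 0],
    [0, 0.025, 0, 0, 0],
    [0, 0.01, 0, 0, 0],
    [0, 0, 0.008, 0, 0],
    [0, 0, 0.008, 0, 0],
    [0, 0, 0.008, 0, 0],
    [0, 0, 0.008, 0, 0],
    [0, 0, 0.006, 0, 0],
    [0, 0, 0.006, 0, 0],
    [0, 0, 0.004, 0, 0],
    [0, 0, 0, 0, 0],
  ],
)

```text
clock: 13.6
tool_pos: [0.5232, -0.092, 0.1149]
eef_rot: [-0.064, 0.704, 0.064, 0.704]
contact_force: [0.8, -0.2, -0.4]
opening: 0.001
```

```bash
python3 go.py -10 -115 115;python3 - <<'E'
from h import *
p,d=r.snapshot('scene'); save('s7',p[120:320,220:460].repeat(3,0).repeat(3,1))
E
```

```text
t 13.6 box mm [  -9.94321706 -117.14174167  114.87562405] yaw 0.18094826572037395 F [ 0.78602949 -0.18677587 -0.40720033] open 0.0011957202863489098
tool delta mm [-0.123363    2.14185221 -0.05478792]
```

View pics/s7.png

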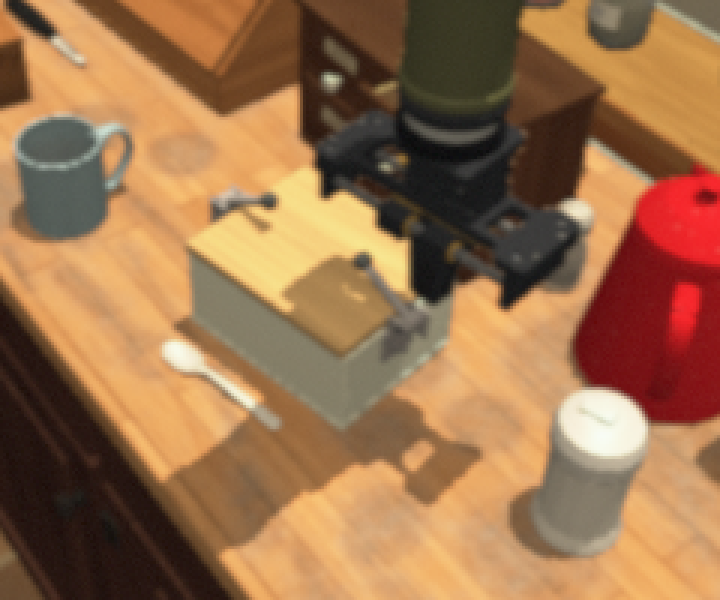

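Right latch has snapped too: its ball is at picture (362,260), over the lid. I'll back off and verify.

Emit:
arm_command(
  plan=[
    [0, -0.01, -0.01, 0, 0],
    [0, -0.04, 0, 0, 0],
    [0, -0.05, 0, 0, 0],
    [0, -0.03, 0, -0.02, 0],
    [0, 0, 0, -0.03, 0],
    [0, 0, -0.03, -0.03, 0],
    [0, 0, -0.04, -0.02, 0],
    [0, 0, -0.04, 0, 0],
    [0, 0, -0.04, 0, 0],
    [0, 0, -0.03, 0, 0],
    [0, 0, 0, 0, 0],
    [0, 0, 0, 0, 0],
  ],
)

```text
clock: 15.15
tool_pos: [0.4587, -0.2967, 0.2453]
eef_rot: [-0.063, 0.704, 0.064, 0.704]
contact_force: [-0.7, 0.3, 0.1]
opening: 0.001
```

```bash
python3 go.py;python3 lid.py top scene; python3 - <<'E'
from h import *
p,d=r.snapshot('scene'); save('s8',p[120:320,220:460].repeat(3,0).repeat(3,1))
p,d=r.snapshot('top'); save('t8',p[130:260,190:460].repeat(2,0).repeat(2,1))
a=np.load('top0.npz')['p'];print('diff',[ (n,np.abs(p[s].astype(int)-a[s]).mean()) for n,s in dict(mug=np.s_[205:260,200:250],spoon=np.s_[226:246,300:355],shaker=np.s_[158:200,405:450]).items()])
E
```

```text
t 15.15 box mm [-110.02724432 -306.96163514  245.25733781] yaw 0.18049150801980718 F [-0.71689245  0.25154173  0.11183412] open 0.0009243300648682156
top 3465 angle -0.0008111081396022007 roll -0.0005876236421752667 z at hinge,-35,front [np.float64(99.70305139650861), np.float64(99.61464058990359), np.float64(99.58625179879188)] rms 0.0018679992553421744
scene 2614 angle -0.00327122636611645 roll -0.0008589787157760181 z at hinge,-35,front [np.float64(99.74223383769666), np.float64(99.38566889193118), np.float64(99.27117556072207)] rms 0.0013428154134497545
diff [('mug', np.float64(6.896727272727273)), ('spoon', np.float64(9.626060606060607)), ('shaker', np.float64(7.876190476190477))]
```

View pics/s8.png

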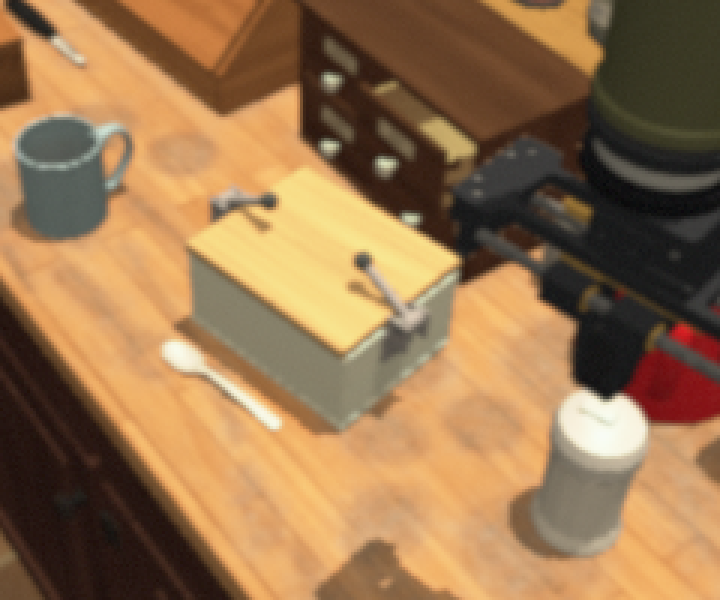

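View pics/t8.png

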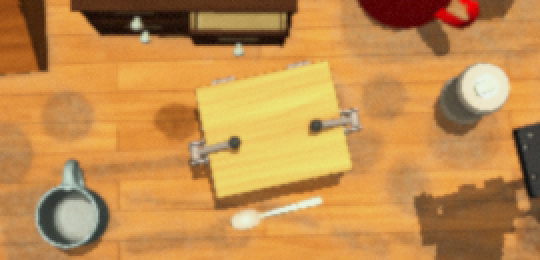

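Both levers lie over the shut lid, with balls at (234,143) and (316,126) in the top crop. The mug, spoon and shaker look unmoved. A last number check, then I hand in.

```bash
python3 - <<'E'
exec(open('go.py').read().split('st=r.get')[0])
a=ray('top',307,201.5,.128);b=ray('top',348,193,.128)
print('tips box mm',boxc(a)*1e3,boxc(b)*1e3)
print(r.finish_job())
E
```

```text
tips box mm [ -9.74705067  52.42648933 128.        ] [-10.25404777 -52.13575973 128.        ]
the job is handed in; nothing more can be done
None
```

The box is shut: I pushed the lid down first, then pushed the left and right latches over, and both snapped down across the lid. I handed the job in just after 15 s on the robot clock, well under 51 s, with the arm clear of everything.

**Lid:** I pressed it until the wrist read about 29 N. Both camera views then gave a lid angle within 0.004 rad of zero, with its top at about 99.5 mm.

**Latches:** The balls measure at box y = +52 and −52 mm. That matches the shut position (104 mm minus 60·sin 1.05).

**Box:** It has not visibly moved, as the ball positions fit the pose I measured at the start.

**Mug, shaker and spoon:** They look unmoved in the last pictures. A before/after pixel comparison showed only small differences, which I took to be camera noise. I did not re-measure their positions.

**One disagreement:** With the fingers shut, the fingertips touched the lid about 23 mm above the reported TCP. I found this from the camera images while pushing the lid and allowed for it in the latch moves.

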